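# Check two dishes of nuts at the colour checker

## Task

Check two samples at the colour checker: slide the steel carrier by its black knob so that the red dish of nuts comes centred under the tip of the black probe, and leave it still there for about a second for the reading. Then slide the carrier on until the yellow dish is centred under the probe, let go and leave it there, with both dishes still lying flat in the carrier.

Things in the scene. Friction and masses are not known exactly. Their poses are not given: they have to be found in the camera images.
- knob (a point): grip point on the axis of the carrier's upright black knob: a round post 28 mm thick, 60 mm tall, on the steel deck (deck top 52 mm above the table); the point is 92 mm above the table, 20 mm below the knob's top. The carrier slides level in any direction on crossed slides, never turning: 0.8 N friction each, no spring, travel 70 mm fore and aft, 55 mm sideways from the start; it stays where left
- dish_red: red round dish of brown nuts, 60 mm across, 18 mm high; origin at the centre of its underside, on the deck, z up. It stands in the carrier with a yellow, a green and a white dish, in a square of 2 x 2 shallow pockets (68 mm between centres, walls 9 mm high, 2 mm play), in any order; the nearer row is 126 mm from the knob
- dish_yellow: yellow round dish of brown nuts, 60 mm across, 18 mm high, in another pocket of the same carrier; origin at the centre of its underside, z up. Dishes ride along with the carrier as it slides
- probe_tip (a point): lower tip of the fixed black probe with an orange band (26 mm thick, 120 mm long, pointing straight down), 105 mm above the table, 35 mm above the dishes' rims. It hangs over the carrier from a thin steel arm and a post that stands on the grey base at the side away from the knob

How it is judged:
By the outcome, as a careful person would: the job done as asked, in the order asked, and still so for the second after the job is handed in, with the robot touching nothing.
It also fails if it takes over 38 s, if anything falls off the work surface, if the arm or the gripper's body presses on something with over 40 N, if the wrist force passes 120 N, or if a joint passes its speed limit or range.

## Robot

A 6-joint arm with a two-finger parallel gripper is mounted at the origin on the work surface. World frame = base frame: x ahead of the robot, y to its left, z up, the work surface at z = 0. Lengths are in m, angles in degrees, forces in N, time in s.
With the tool pointing down it reaches from about 0.3 to 0.85 m from the base axis. Payload 4.2 kg.
Tool frame: the origin (TCP) lies at the very end of the fingers, on their centre line; the grasp point (between the pads) lies 19 mm behind it; z points along the fingers, y is the line along which they close (so a half turn about z gives the same grasp; the last joint's range is limited). The gripper opens to 91 mm and grips with 3 to 60 N. Pads are 32 mm wide; open, the fingers measure 118 mm over their backs; the gripper's body (76 mm by 178 mm) begins 60 mm behind the grasp point.
Start: joints at [76.203, 18.312, 89.639, -0, 72.044, -1.146], TCP at [0.126, 0.561, 0.214] pointing down, gripper open.
Joint ranges: [-177.97, 177.97], [-48.28, 115.42], [12.27, 149.76], [-77.06, 257.06], [2.81, 150.46], [-146.56, 146.56]. Speed limits (degrees/s): [147.25, 147.25, 180, 180, 180, 180].

## Interface

Orientations are given as a 3x3 rotation matrix whose columns are the frame's x, y, z axes.
In Python, from cell import arm gives the robot as it stands.
- The arm moves only by the tool arm_command, never from a script. Its argument "motion" is a list of rows, each a list of 4 numbers: the shift along the tool's x, y, z in cm, then the turn about the tool's z in degrees. A call has 1 to 5 rows; each row shifts and turns the commanded pose from where the row before left it, along the tool's axes as they then stand; what a row does not reach is not made up. A row lasts 1/8 s, in which the tool goes at most 62.5 mm and 10.7 degrees, less where a joint would pass 70% of its speed; a pose out of reach is approached as far as the arm can. A call is refused whole if a number of a shift passes 6.25 or a number of a turn 10.7, either way. A call with a gripper value outside its range is refused whole. "fingers" is the finger opening in cm, from 0 to 9.12, set as the call begins (left out, the last holds). The fingers move at their own pace and stop on an object; "force" is the grip in N (left out, the last holds). Time passes only in rows, so rows that do not move let the fingers close. It gives the time, the measured TCP pose, the force, the opening and the grip force at its end, in the units of the state.
- arm.sense(): the state, without advancing time (a new reading comes with each control period).
- arm.camera(name): name is "scene" or "top"; returns the picture (384x512x3 uint8, red, green, blue); there is no depth.
- arm.calibration(name): a dict with "vfov" (degrees; the focal length in pixels is half the picture's height over the tangent of half this angle, whatever the lens; pixels are square), "cx", "cy" (the principal point, pixels), "eye" and "rotation" of the camera in the world. Camera axes: x right, y down, z forward; pixel columns grow to the right and rows downward; lengths in m; the calibration is good to about 2 mm. A picture is of the moment at which its call begins. calibration takes no time and is no camera call.
- arm.hand_in(): hands the job in; it is judged then, once.
The state is a dict: "t": time; "joint_pos": joint angles; "qvel": joint speeds; "joint_torque": joint torques, N m; "ee_pos": TCP position; "tool_rot": TCP orientation; "wrist_force": force on the tool from outside, world axes, zero at the start; "ft_torque": the same for the moment, N m; "opening": finger opening in m; "finger_force": force on a finger pad.
Only numpy, scipy, OpenCV 4.12 (cv2) and the standard library are available. Lean on these libraries where they do the work, as an engineer would, in place of code of your own. Each camera call takes 0.05 s, during which the arm holds its last target. There are 200 camera calls.

## Working session

There is one attempt and no reset: what is moved stays moved. The work goes in short steps, Python scripts to look and compute and a tool call to move; the robot and the scene stay as the last step left them, time stands still between calls to the robot, and variables do not carry over. Pictures are saved under pics/ and viewed, at most 10 in all, crops included, and the job is handed in when it is done.

Besides the shell and the picture viewer there is one more tool, called after "Call:" as name(argument=value, ...) on one line, values as JSON. arm_command: Moves the arm, as the interface text tells. Its arguments: {"type":"object","properties":{"motion":{"type":"array","items":{"type":"array","items":{"type":"number"}}},"fingers":{"type":"number"},"force":{"type":"number"}},"required":["motion"]}

```bash
mkdir -p pics
python3 - <<'E'
from cell import arm
import cv2
s=arm.sense();print(s['t'],s['ee_pos'],s['tool_rot'])
for n in("scene","top"):
    c=arm.calibration(n);print(n,c)
    cv2.imwrite(f"pics/{n}0.png",cv2.resize(arm.camera(n)[:,:,::-1],(800,600),interpolation=cv2.INTER_CUBIC))
E
```

```text
0.0 [0.12582162 0.56055327 0.21314611] [[-9.75713820e-01  2.19048779e-01 -4.17123193e-04]
 [ 2.19049172e-01  9.75712401e-01 -1.66458911e-03]
 [ 4.23660617e-05 -1.71553308e-03 -9.99998528e-01]]
scene {'vfov': 45.10121712423389, 'cx': 257.6664864142297, 'cy': 197.9660747714392, 'eye': array([1.07671978, 0.11023489, 0.75334167]), 'rotation': array([[-0.16690189,  0.81731061, -0.55149535],
       [ 0.98586338,  0.14669571, -0.08095536],
       [ 0.01473633, -0.55721068, -0.83024039]])}
top {'vfov': 44.26877806864833, 'cx': 254.1401235831965, 'cy': 182.16649119783025, 'eye': array([0.52017222, 0.02730941, 0.74645302]), 'rotation': array([[-0.02316048, -0.98113517,  0.19193066],
       [-0.99925573,  0.02864265,  0.0258378 ],
       [-0.03084777, -0.19118939, -0.98106831]])}
```

View pics/scene0.png

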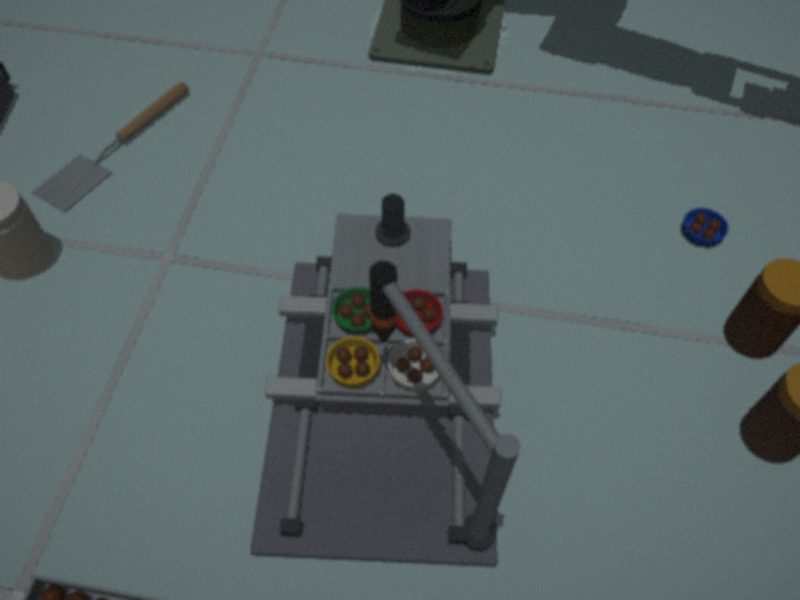

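View pics/top0.png

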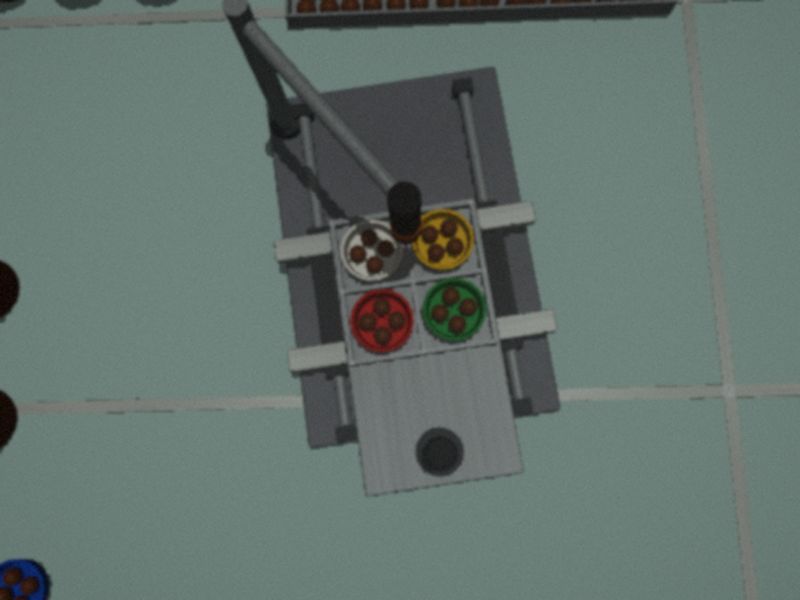

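The scene view shows the knob at about (392,205) and the probe tip at about (385,335). The top view shows the knob at (440,452), red at (382,321), yellow at (443,240) and the probe tip near (406,237). I'll enlarge both for accuracy.

Run:
```python
from cell import arm
import cv2,numpy as np
def crop(n,x,y,w,h,k):
    im=np.mean([arm.camera(n)[:,:,::-1].astype(float) for _ in range(2)],0)[y:y+h,x:x+w]
    im=np.clip(im*1.8,0,255).astype('uint8')
    cv2.imwrite(f"pics/{n}1.png",cv2.resize(im,None,fx=k,fy=k,interpolation=cv2.INTER_CUBIC))
crop("top",200,110,130,200,3)
crop("scene",190,115,110,145,4)
```

```text
(no output)
```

View pics/top1.png

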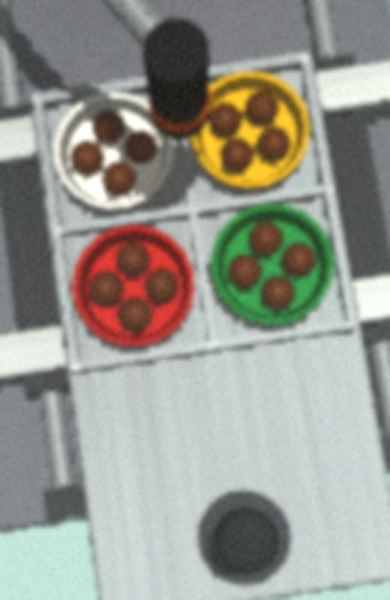

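View pics/scene1.png

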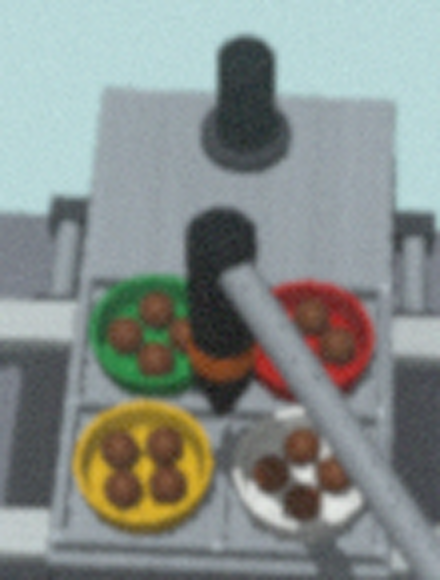

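Top crop (x3, offset 200,110): knob top (246,539), red (133,285), yellow (250,130), green (272,264), white (114,152), probe top (178,48). Scene crop (x4, offset 190,115): probe tip (221,413), probe top about (222,228), yellow (144,464), knob top (246,54).

```bash
cat > h.py <<'E'
from cell import arm
import numpy as np
def ray(n,uv):
    c=arm.calibration(n);f=192/np.tan(np.radians(c['vfov']/2))
    d=c['rotation']@np.array([(uv[0]-c['cx'])/f,(uv[1]-c['cy'])/f,1]);return c['eye'],d
def pt(n,uv,z):
    e,d=ray(n,uv);return e+d*(z-e[2])/d[2]
def T(u,v,k=3,o=(200,110)):return((u+.5)/k-.5+o[0],(v+.5)/k-.5+o[1])
def S(u,v):return T(u,v,4,(190,115))
E
python3 - <<'E'
from h import *
np.set_printoptions(precision=4,suppress=True)
P={}
for k,u,z in[('knob',(246,539),.112),('red',(133,285),.07),('yel',(250,130),.07),('grn',(272,264),.07),('wht',(114,152),.07),('probetop',(178,48),.225)]:
    P[k]=pt('top',T(*u),z);print('top',k,P[k])
for k,u,z in[('knob',(246,54),.112),('tip',(221,413),.105),('probetop',(222,232),.225),('yel',(144,464),.07),('grn',(150,333),.07),('red',(313,338),.07)]:
    P['s'+k]=pt('scene',S(*u),z);print('scene',k,P['s'+k])
d=lambda a,b:np.linalg.norm((P[a]-P[b])[:2])
print(d('red','grn'),d('yel','wht'),d('red','wht'),d('yel','grn'),d('red','knob'),d('grn','knob'))
ax=(P['yel']+P['wht']-P['red']-P['grn'])[:2];print(np.degrees(np.arctan2(ax[1],ax[0])))
R=arm.sense()['tool_rot']
for a,b in(('knob','red'),('red','yel')):pass
E
```

```text
top knob [0.5003 0.0113 0.112 ]
top red [0.6197 0.0606 0.07  ]
top yel [0.6951 0.0015 0.07  ]
top grn [ 0.6281 -0.0068  0.07  ]
top wht [0.686  0.0687 0.07  ]
top probetop [0.6883 0.0339 0.225 ]
scene knob [0.4987 0.0096 0.112 ]
scene tip [0.6885 0.0329 0.105 ]
scene probetop [0.686  0.0338 0.225 ]
scene yel [0.6982 0.0012 0.07  ]
scene grn [ 0.6322 -0.0099  0.07  ]
scene red [0.622  0.0619 0.07  ]
0.06785504380463936 0.06776655403701 0.06677919882507632 0.06749384710874844 0.1292390376942141 0.12910274436048283
7.002078949666382
```

Call:
arm_command(motion=[[0,0,0,-6.3],[0,0,0,-6.3],[-2,-3,0,0],[-3,-4.5,0,0],[-3,-4.5,0,0]], fingers=9)

```text
t: 0.92
ee_pos: [0.2064, 0.4398, 0.2138]
tool_rot: [[-1.0, -0.0, 0.0], [-0.0, 1.0, 0.0], [-0.0, 0.0, -1.0]]
wrist_force: [0.6, 0.2, -0.3]
opening: 0.0902
finger_force: 0.0
```

Call:
arm_command(motion=[[-3,-4.5,0,0],[-3,-4.5,0,0],[-3,-4.5,0,0],[-3,-4.5,0,0],[-3,-4.5,0,0]])

```text
t: 1.55
ee_pos: [0.3564, 0.2144, 0.2142]
tool_rot: [[-1.0, 0.001, 0.001], [0.001, 1.0, 0.001], [-0.001, 0.001, -1.0]]
wrist_force: [0.9, 1.0, 0.1]
opening: 0.0898
finger_force: 0.0
```

Call:
arm_command(motion=[[-3,-4.2,0,0],[-3,-4.2,0,0],[-3,-4.2,0,0],[-3,-4.2,0,0],[-2.3,-3.6,0,0]])

```text
t: 2.17
ee_pos: [0.4995, 0.01, 0.214]
tool_rot: [[-1.0, 0.002, 0.001], [0.002, 1.0, 0.0], [-0.001, 0.0, -1.0]]
wrist_force: [1.2, 1.0, 0.4]
opening: 0.0902
finger_force: 0.0
```

Call:
arm_command(motion=[[0,0,3,0],[0,0,4,0],[0,0,3,0],[0,0,2.5,0],[0,0,1.6,0]])

```text
t: 2.8
ee_pos: [0.4979, 0.0117, 0.0717]
tool_rot: [[-1.0, 0.001, -0.002], [0.001, 1.0, 0.0], [0.002, 0.0, -1.0]]
wrist_force: [0.3, 0.0, 0.5]
opening: 0.0901
finger_force: 0.0
```

Call:
arm_command(motion=[[0,0,0,0],[0,0,0,0],[0,0,0,0],[0,0,0,0]], fingers=1, force=15)

```text
t: 3.3
ee_pos: [0.4989, 0.0117, 0.0736]
tool_rot: [[-1.0, 0.001, 0.001], [0.001, 1.0, 0.0], [-0.001, 0.0, -1.0]]
wrist_force: [0.5, 0.5, 0.6]
opening: 0.0528
finger_force: 0.0
```

Call:
arm_command(motion=[[0,0,0,0],[0,0,0,0],[0,0,0,0],[0,0,0,0]])

```text
t: 3.8
ee_pos: [0.4984, 0.0116, 0.073]
tool_rot: [[-1.0, 0.001, -0.0], [0.001, 1.0, -0.0], [0.0, -0.0, -1.0]]
wrist_force: [-0.5, -1.0, 1.1]
opening: 0.0277
finger_force: 15.0
```

Call:
arm_command(motion=[[-0.4,-0.15,0,0],[-0.8,-0.35,0,0],[-0.9,-0.35,0,0],[-0.9,-0.35,0,0],[-0.9,-0.35,0,0]])

```text
t: 4.42
ee_pos: [0.5383, -0.0041, 0.073]
tool_rot: [[-1.0, 0.001, 0.0], [0.001, 1.0, 0.0], [-0.0, 0.0, -1.0]]
wrist_force: [-2.4, 1.3, 2.4]
opening: 0.0277
finger_force: 15.0
```

Call:
arm_command(motion=[[-0.9,-0.4,0,0],[-0.9,-0.4,0,0],[-0.7,-0.3,0,0],[-0.35,-0.1,0,0],[0,0,0,0]])

```text
t: 5.05
ee_pos: [0.5667, -0.0161, 0.073]
tool_rot: [[-1.0, 0.001, 0.002], [0.001, 1.0, -0.0], [-0.002, -0.0, -1.0]]
wrist_force: [0.7, -0.8, 1.8]
opening: 0.0274
finger_force: 15.0
```

```bash
cat > look.py <<'E'
import sys,cv2,numpy as np
from h import *
tag=sys.argv[1]
k=4
a=[]
for n,x,y,w,h in(("top",195,90,100,145),("scene",185,150,100,145)):
    im=np.clip(arm.camera(n)[y:y+h,x:x+w,::-1]*1.8,0,255).astype('uint8')
    a.append(cv2.resize(im,None,fx=k,fy=k,interpolation=cv2.INTER_CUBIC))
cv2.imwrite(f"pics/{tag}.png",np.hstack(a))
s=arm.sense();print(s['t'],s['ee_pos'],s['wrist_force'])
# where a rim centre below the probe (at z .07) should appear in each crop
for n,o,du in(("top",(195,90),0),("scene",(185,150),400)):
    c=arm.calibration(n);f=192/np.tan(np.radians(c['vfov']/2))
    for z,nm in((.07,'rim under probe'),(.105,'tip')):
        p=c['rotation'].T@(np.array([.688,.0335,z])-c['eye'])
        print(n,nm,(f*p[0]/p[2]+c['cx']-o[0])*4+du,(f*p[1]/p[2]+c['cy']-o[1])*4)
E
python3 look.py red
```

```text
5.15 [ 0.56632158 -0.01603306  0.07298976] [ 0.72083368 -0.77990422  1.66146337]
top rim under probe 265.8419465336808 273.3034836878006
top tip 264.28064220132774 249.2601709910199
scene rim under probe 641.7437349511548 313.4628428471283
scene tip 641.1274416353995 270.5884208256882
```

View pics/red.png

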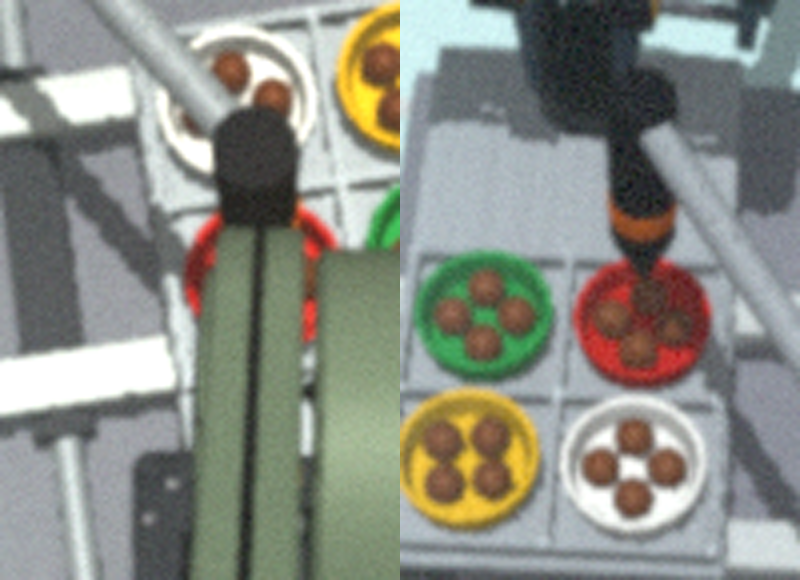

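The scene crop shows red centred near (643,322), a few mm from the predicted (642,313). The dish's side wall biases that reading, so I'll check with silhouettes.

```bash
cat > sil.py <<'E'
import cv2
from h import *
from scipy.optimize import least_squares
def proj(n,P):
    c=arm.calibration(n);f=192/np.tan(np.radians(c['vfov']/2))
    p=(P-c['eye'])@c['rotation'];return np.c_[f*p[:,0]/p[:,2]+c['cx'],f*p[:,1]/p[:,2]+c['cy']]
th=np.linspace(0,2*np.pi,72,False)
def model(n,xy):
    P=np.vstack([np.c_[xy[0]+r*np.cos(th),xy[1]+r*np.sin(th),0*th+z] for r,z in((.030,.07),(.027,.052))])
    (c,_,_)=cv2.fitEllipse(cv2.convexHull(proj(n,P).astype(np.float32)));return np.array(c)
H={'red':(0,6),'yel':(22,32),'grn':(50,75)}
def find(n,im,k=1.):
    h=cv2.cvtColor(im,cv2.COLOR_BGR2HSV);out={}
    for c,(a,b) in H.items():
        m=cv2.inRange(h,(a,150,60),(b,255,255))
        if c=='red': m|=cv2.inRange(h,(172,150,60),(180,255,255))
        cs=[q for q in cv2.findContours(m,0,1)[0] if cv2.contourArea(q)>200*k*k]
        if not cs: continue
        q=cv2.convexHull(max(cs,key=cv2.contourArea));e=cv2.fitEllipse(q)
        uv=(np.array(e[0])+.5)/k-.5
        s=least_squares(lambda xy:model(n,xy)-uv,pt(n,uv,.065)[:2],x_scale=.01,diff_step=1e-3)
        out[c]=s.x;print(n,c,uv.round(1),(np.array(e[1])/k).round(1),s.x.round(4))
    return out
E
python3 - <<'E'
from sil import *
for n in('top','scene'): find(n,cv2.imread(f'pics/{n}0.png'),1.5625)
for n in('scene',): 
    im=arm.camera(n)[:,:,::-1].copy();find(n,im)
    cv2.imwrite('pics/raw_red.png',im)
E
```

```text
top red [243.9 204.7] [39.1 39.7] [0.6199 0.0607]
top yel [284.  156.4] [30.5 38.4] [6.903e-01 3.000e-04]
scene yel [225.4 230.8] [31.1 33.9] [0.6953 0.    ]
scene red [244.4 230.1] [29.4 31.3] [0.6881 0.0317]
scene yel [201.4 264. ] [32.9 35.4] [ 0.7633 -0.0257]
```

Call:
arm_command(motion=[[0,0,0,0],[0,0,0,0],[0,0,0,0],[0,0,0,0],[0,0,0,0]])

```text
t: 5.82
ee_pos: [0.5659, -0.0158, 0.073]
tool_rot: [[-1.0, 0.001, 0.0], [0.001, 1.0, 0.0], [-0.0, 0.0, -1.0]]
wrist_force: [0.2, -0.6, 2.1]
opening: 0.0277
finger_force: 15.0
```

Call:
arm_command(motion=[[0,0,0,0],[0,0,0,0],[0,0,0,0],[0,0,0,0],[0,0,0,0]])

```text
t: 6.45
ee_pos: [0.5659, -0.0158, 0.073]
tool_rot: [[-1.0, 0.001, 0.0], [0.001, 1.0, 0.0], [-0.0, 0.0, -1.0]]
wrist_force: [1.6, -1.2, 2.1]
opening: 0.0279
finger_force: 15.0
```

Call:
arm_command(motion=[[0,0,0,0],[0,0,0,0],[0.3,0.25,0,0],[0.7,0.55,0,0],[0.8,0.65,0,0]])

```text
t: 7.08
ee_pos: [0.5474, -0.0009, 0.073]
tool_rot: [[-1.0, 0.001, 0.0], [0.001, 1.0, 0.0], [-0.0, 0.0, -1.0]]
wrist_force: [2.1, -1.2, 2.5]
opening: 0.028
finger_force: 15.0
```

Call:
arm_command(motion=[[0.9,0.7,0,0],[0.9,0.7,0,0],[0.9,0.7,0,0],[0.9,0.7,0,0],[0.8,0.65,0,0]])

```text
t: 7.7
ee_pos: [0.5033, 0.0337, 0.0729]
tool_rot: [[-1.0, 0.001, -0.0], [0.001, 1.0, 0.0], [0.0, 0.0, -1.0]]
wrist_force: [1.1, -0.2, 2.0]
opening: 0.0275
finger_force: 15.0
```

Call:
arm_command(motion=[[0.7,0.5,0,0],[0.4,0.35,0,0],[0.25,0.2,0,0],[0,0,0,0],[0,0,0,0]])

```text
t: 8.32
ee_pos: [0.4902, 0.0439, 0.0729]
tool_rot: [[-1.0, 0.001, -0.001], [0.001, 1.0, 0.0], [0.001, 0.0, -1.0]]
wrist_force: [-1.2, 0.1, 4.4]
opening: 0.0275
finger_force: 15.0
```

```bash
python3 look.py yel
python3 - <<'E'
from sil import *
for n in('top','scene'): find(n,arm.camera(n)[:,:,::-1].copy())
E
```

```text
8.425 [0.49030549 0.04378405 0.07289145] [-0.70082462  0.49235558  4.28502547]
top rim under probe 265.8419465336808 273.3034836878006
top tip 264.28064220132774 249.2601709910199
scene rim under probe 641.7437349511548 313.4628428471283
scene tip 641.1274416353995 270.5884208256882
top red [220.7 211. ] [38.9 39.6] [0.6118 0.0945]
scene red [285.9 198.5] [27.3 31.4] [0.6106 0.0931]
scene yel [245.7 229.8] [31.  32.8] [0.6873 0.0338]
```

View pics/yel.png

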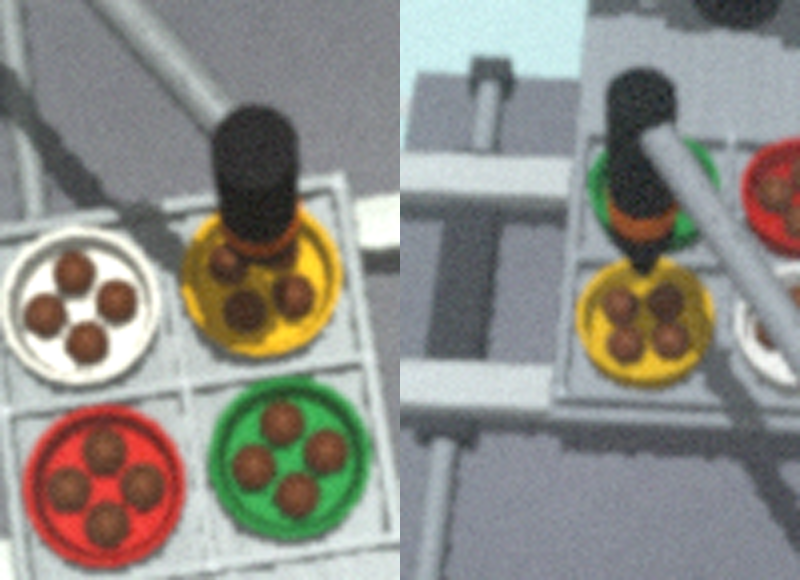

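The dishes are flat. Yellow sits under the probe to about 1–1.5 mm, so I'll trim by 1 mm, release and retreat.

Call:
arm_command(motion=[[-0.05,-0.05,0,0],[-0.05,-0.05,0,0],[0,0,0,0],[0,0,0,0]])

```text
t: 9.02
ee_pos: [0.4916, 0.0427, 0.0729]
tool_rot: [[-1.0, 0.001, 0.0], [0.001, 1.0, -0.0], [-0.0, -0.0, -1.0]]
wrist_force: [-0.4, 0.2, 2.9]
opening: 0.028
finger_force: 15.0
```

Call:
arm_command(motion=[[0,0,0,0],[0,0,0,0],[0,0,0,0],[0,0,0,0],[0,0,0,0]], fingers=9)

```text
t: 9.65
ee_pos: [0.4915, 0.0427, 0.0729]
tool_rot: [[-1.0, 0.001, 0.0], [0.001, 1.0, 0.0], [-0.0, 0.0, -1.0]]
wrist_force: [0.5, 0.6, 0.6]
opening: 0.075
finger_force: 0.0
```

Call:
arm_command(motion=[[0,0,0,0],[0,0,1,0]])

```text
t: 9.9
ee_pos: [0.4921, 0.0428, 0.0632]
tool_rot: [[-1.0, 0.001, 0.002], [0.001, 1.0, 0.0], [-0.002, 0.0, -1.0]]
wrist_force: [0.1, -0.1, 0.5]
opening: 0.0895
finger_force: 0.0
```

That last row lowered the tool 1 cm by sign slip, still 11 mm clear of the deck. Going up now.

Call:
arm_command(motion=[[0,0,-1.5,0],[0,0,-3,0],[0,0,-4,0],[0,0,-4,0],[0,0,-3,0]])

```text
t: 10.52
ee_pos: [0.4919, 0.0428, 0.2208]
tool_rot: [[-1.0, 0.001, 0.003], [0.001, 1.0, 0.0], [-0.003, 0.0, -1.0]]
wrist_force: [0.3, -0.8, -0.4]
opening: 0.0901
finger_force: 0.0
```

Call:
arm_command(motion=[[3,0,0,0],[4,0,0,0],[3,0,0,0],[0,0,0,0],[0,0,0,0]])

```text
t: 11.15
ee_pos: [0.3926, 0.0429, 0.2188]
tool_rot: [[-1.0, 0.001, 0.002], [0.001, 1.0, 0.0], [-0.002, 0.0, -1.0]]
wrist_force: [-0.6, 0.5, 0.0]
opening: 0.0899
finger_force: 0.0
```

```bash
python3 look.py fin
python3 - <<'E'
from sil import *
for n in('top','scene'): find(n,arm.camera(n)[:,:,::-1].copy())
E
```

```text
11.25 [0.39263498 0.04286543 0.21825861] [ 0.50131034  1.20321227 -0.50061138]
top rim under probe 265.8419465336808 273.3034836878006
top tip 264.28064220132774 249.2601709910199
scene rim under probe 641.7437349511548 313.4628428471283
scene tip 641.1274416353995 270.5884208256882
top red [221.4 210.1] [38.7 39.5] [0.613  0.0935]
scene red [285.3 198.8] [27.1 31.3] [0.6116 0.0921]
scene yel [244.9 230.4] [31.1 33.1] [0.6887 0.0327]
```

View pics/fin.png

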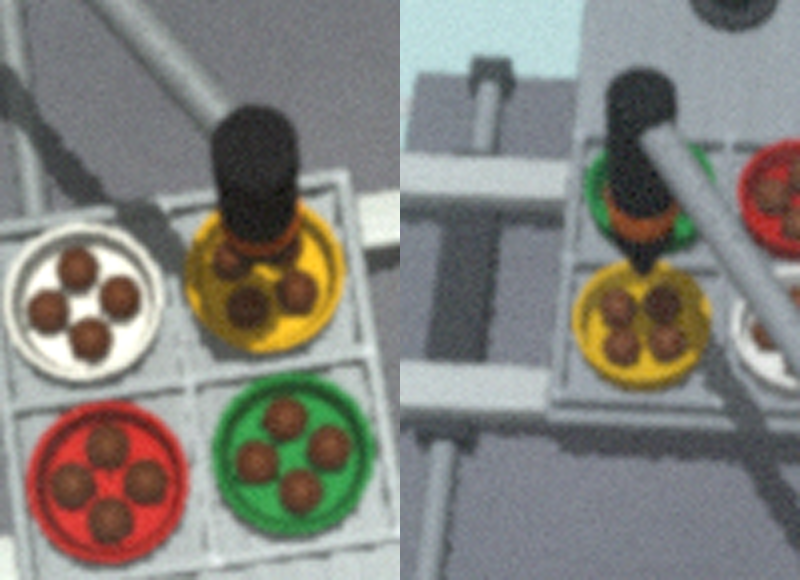

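The final view shows yellow centred at about (266,273) in the top crop, matching the predicted spot. All dishes are flat and the gripper is clear.

```bash
python3 -c "
from cell import arm
print(arm.hand_in())"
```

```text
the job is handed in; nothing more can be done
None
```

I held the red dish under the probe for about 1.5 s, then slid the yellow dish under it and let go; the camera puts both within about 1 mm of centre, both dishes still lie flat, and the job was handed in at about 11 s.

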